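# Sweep the stone offcuts off the inlay slab into the scrap tray

## Robot

A 7-joint arm with a two-finger parallel gripper is mounted at the origin on the work surface. World frame = base frame: x ahead of the robot, y to its left, z up, the work surface at z = 0. Lengths are in m, angles in rad, forces in N, time in s.
With the tool pointing down it reaches from about 0.4 to 0.875 m from the base axis. Payload 6.5 kg.
Tool frame: the origin (TCP) lies at the very end of the fingers, on their centre line; the grasp point (between the pads) lies 19 mm behind it (manip.grasp_offset is the distance from the TCP to the grasp point, in m); z points along the fingers, y is the line along which they close (so a half turn about z gives the same grasp; the last joint's range is limited). The gripper opens to 85 mm and grips with 20 to 120 N. Pads are 22 mm wide; open, the fingers measure 114 mm over their backs; the gripper's body (76 mm by 85 mm) begins 54 mm behind the grasp point. The pads swing forward as they close: fully open they stand 13 mm farther back than shut.
Start: joints at [-1.208, 0.536, -0.004, 1.538, 0.003, 1.067, -0.071], TCP at [0.27, 0.591, 0.202] pointing down, gripper open.
Joint ranges: [-2.7, 2.7], [-0.37, 2.16], [-1.27, 1.26], [0.24, 2.4], [-1.31, 4.45], [0.19, 1.91], [-2.76, 2.76]. Speed limits (rad/s): [2.39, 2.39, 3.14, 3.14, 3.14, 3.14, 3.14].

## Interface

Orientations are given as [roll, pitch, yaw] about the fixed x, y, z axes, in that order (R = Rz(yaw) Ry(pitch) Rx(roll)).
In Python, from bench import manip gives the robot as it stands.
- The arm moves only by the tool arm_command, never from a script. Its argument "deltas" is one flat list of numbers, 7 for each row, row after row: the shift along the tool's x, y, z in cm, then the turn, a rotation vector about the tool's x, y, z in degrees, then the closure, from -1 (fully open) to 1 (shut). In form: [x, y, z, wx, wy, wz, gripper, x, y, z, wx, wy, wz, gripper, ...]. A call has 1 to 12 rows; each row shifts and turns the commanded pose from where the row before left it, along the tool's axes as they then stand; what a row does not reach is not made up. A row lasts 1/10 s, in which the tool goes at most 50 mm and 8.59 degrees, less where a joint would pass 70% of its speed; a pose out of reach is approached as far as the arm can. A call is refused whole if a number of a shift passes 5 or a number of a turn 8.59, either way. A call with a gripper value outside its range is refused whole. The fingers move at their own pace and stop on an object; "grip_force" is the grip in N (left out, the last holds). Time passes only in rows, so rows that do not move let the fingers close. It gives the time, the measured TCP pose, the force, the opening and the grip force at its end, in the units of the state.
- manip.get_obs(): the state, without advancing time (a new reading comes with each control period).
- manip.grab_frame(name): name is "scene" or "side" or "wrist"; returns a dict with "color" (400x640x3 uint8, red, green, blue), "fx", "fy", "cx", "cy" (pixels), "origin" and "attitude" of the camera in the world; the wrist camera has in their place "hand_eye" (4x4, takes a point from camera to tool coordinates, whose origin is the TCP and whose axes are the flange's). Camera axes: x right, y down, z forward; pixel columns grow to the right and rows downward; lengths in m; the calibration is good to about 2 mm. A picture is of the moment at which its call begins: read the wrist's pose just before it. There is no depth.
- manip.hand_in(): hands the job in; it is judged then, once.
The state is a dict: "t": time; "joint_positions": joint angles; "dq": joint speeds; "tau": joint torques, N m; "tool_pos": TCP position; "orientation": TCP orientation; "ft_force": force on the tool from outside, world axes, zero at the start; "ft_torque": the same for the moment, N m; "grip_width": finger opening in m; "grasp_force": force on a finger pad.
Only numpy, scipy, OpenCV 4.12 (cv2) and the standard library are available. Lean on these libraries where they do the work, as an engineer would, in place of code of your own. Each camera call takes 0.05 s, during which the arm holds its last target. There are 200 camera calls.

## Task

Clear the octagonal slab: with the fingertips, sweep the three dark green stone offcuts across its face and over its edge so that all three end up lying inside the bare grey steel scrap tray, none on the rim, none in the wooden parts tray or on the table. Only push them, never pick them up or lift them, and leave the blue petal, the dark steel weight and everything standing on the table where they are.

Things in the scene. Friction and masses are not known exactly. Their poses are not given: they have to be found in the camera images.
- offcut_a: dark green stone offcut, a rough block 28 x 22 x 12 mm with one corner missing, 18 to 31 g, lying flat and loose on the slab; origin in the middle of its underside, its z axis up, long side along its x axis
- offcut_b: dark green stone offcut, a rough block 28 x 22 x 12 mm with one corner missing, 18 to 31 g, lying flat and loose on the slab; origin in the middle of its underside, its z axis up, long side along its x axis
- offcut_c: dark green stone offcut, a rough block 28 x 22 x 12 mm with one corner missing, 18 to 31 g, lying flat and loose on the slab; origin in the middle of its underside, its z axis up, long side along its x axis
- offcut_a_center (a point): the middle of offcut_a, 6 mm above the middle of its underside
- offcut_b_center (a point): the middle of offcut_b, 6 mm above the middle of its underside
- offcut_c_center (a point): the middle of offcut_c, 6 mm above the middle of its underside
- slab: the work piece, a fixed octagonal marble top with a white edge and an ochre painted face with white drawn flowers, 320 mm across flats (each side 133 mm long), 30 mm thick, face flat at z = 0.030; origin in the middle of its underside, z up. Its yaw varies. Its flats at +y and -y have one tray each standing right against them
- scrap_tray: the scrap tray: empty open tray of bare grey steel, fixed, 180 mm along x, 110 mm along y, 24 mm high (its rim 6 mm below the slab's face), walls and floor 5 mm; origin in the middle of its underside, axes parallel to the slab's. One long side stands 1 mm from the slab's +y or its -y flat (its centre 216 mm from the slab's centre); which one varies
- parts_tray: the parts tray: dark wooden tray of the same size with finished coloured inlays in it, fixed, at the slab's other of these two flats; not to be used
- petal: finished dark blue petal-shaped inlay, 36 x 18 x 8 mm, loose on the slab, near the slab's -x or its +x flat (about 118 mm from the slab's centre); stays where it is. Origin in its underside
- weight: small dark steel weight with a knob, 26 mm across, 48 mm tall, standing loose on the slab near the other of these two flats (about 118 mm from the slab's centre); stays where it is. Origin in its underside
- bowl: green bowl, 140 mm across, 60 mm high, on the table to the robot's right; stays. Origin in its underside
- bottle: amber bottle, 52 mm across, 120 mm high, on the table to the right; stays. Origin in its underside
- pot: terracotta pot with pencils and scribers, 70 mm across, about 145 mm high in all, on the table to the left; stays. Origin in its underside
- chisel: slim hand tool with a handle, 180 mm long, lying on the table to the left; stays

How it is judged:
At the end, for the whole second after the job is handed in: middle of each offcut within 85 mm (x) and 50 mm (y) of the steel scrap tray's centre, in the tray's axes, at most 27 mm above its underside, at rest (under 30 mm/s); petal and weight within 12 mm of their start, weight upright; bowl, bottle, pot and chisel within 20 mm of theirs (x of offcut_a_center in the frame of scrap_tray between -0.085 and 0.085 m and y of offcut_a_center in the frame of scrap_tray between -0.05 and 0.05 m and z of each of offcut_a_center, offcut_b_center, offcut_c_center in the frame of scrap_tray below 0.027 m and linear speed of each of offcut_a, offcut_b, offcut_c below 0.03 m/s and x of offcut_b_center in the frame of scrap_tray between -0.085 and 0.085 m and y of offcut_b_center in the frame of scrap_tray between -0.05 and 0.05 m and x of offcut_c_center in the frame of scrap_tray between -0.085 and 0.085 m and y of offcut_c_center in the frame of scrap_tray between -0.05 and 0.05 m and distance of each of petal, weight from where it was at the start of the episode below 0.012 m and distance of each of bowl, bottle, pot, chisel from where it was at the start of the episode below 0.02 m and angle between weight's own z axis and vertical below 0.2 rad); the robot touches nothing.
It fails at once if an offcut is lifted (its centre more than 15 mm higher than when it lay on the slab) (height (world z) of any of offcut_a_center, offcut_b_center, offcut_c_center above 0.051 m).
It fails at once if an offcut is held in the fingers clear of the slab (raised by more than 5 mm, touching the fingers but neither the slab nor another offcut) ((height (world z) of offcut_a_center above 0.041 m and contact force between offcut_a and the fingers above 1 N and contact force between offcut_a and slab below 0.01 N and contact force between offcut_a and offcut_b below 0.01 N and contact force between offcut_a and offcut_c below 0.01 N) or (height (world z) of offcut_b_center above 0.041 m and contact force between offcut_b and the fingers above 1 N and contact force between offcut_b and slab below 0.01 N and contact force between offcut_b and offcut_a below 0.01 N and contact force between offcut_b and offcut_c below 0.01 N) or (height (world z) of offcut_c_center above 0.041 m and contact force between offcut_c and the fingers above 1 N and contact force between offcut_c and slab below 0.01 N and contact force between offcut_c and offcut_a below 0.01 N and contact force between offcut_c and offcut_b below 0.01 N)).
It fails at once if the petal or the dark steel weight on the slab is shifted by more than 12 mm, or the weight is knocked over (distance of any of petal, weight from where it was at the start of the episode above 0.012 m or angle between weight's own z axis and vertical above 0.4 rad).
It fails at once if a thing standing on the table is shifted by more than 20 mm (distance of any of bowl, bottle, pot, chisel from where it was at the start of the episode above 0.02 m).
It also fails if it takes over 58 s, if anything falls off the work surface, if the arm or the gripper's body presses on something with over 40 N, if the wrist force passes 120 N, or if a joint passes its speed limit or range.

## Working session

There is one attempt and no reset: what is moved stays moved. The work goes in short steps, Python scripts to look and compute and a tool call to move; the robot and the scene stay as the last step left them, time stands still between calls to the robot, and variables do not carry over. Pictures are saved under pics/ and viewed, at most 10 in all, crops included, and the job is handed in when it is done.

Besides the shell and the picture viewer there is one more tool, called after "Emit:" as name(argument=value, ...) on one line, values as JSON. arm_command: Moves the arm, as the interface text tells. Its arguments: {"type":"object","properties":{"deltas":{"type":"array"},"grip_force":{"type":"number"}},"required":["deltas"]}

```bash
mkdir -p pics; python3 - <<'E'
from bench import manip
import cv2,pickle
o=manip.get_obs();print(o['t'],o['tool_pos'],o['orientation'],o['grip_width'])
for n in('scene','side'):
    f=manip.grab_frame(n);pickle.dump(f,open(n+'.pkl','wb'));cv2.imwrite(f'pics/{n}0.png',f['color'][:,:,::-1]);print(n,f['fx'],f['cx'],f['origin'],f['attitude'])
E
```

```text
0.0 [0.26998365 0.59055779 0.20082391] [-3.13990085e+00  1.13144982e-04  2.71289949e+00] 0.08527495871587035
scene 459.82550217888956 325.48881583694305 [ 1.00807752 -0.53716783  1.19331764] [-2.57059475  0.0029486   0.75750826]
side 395.616060151167 323.27900626076314 [ 0.05322093 -0.81244264  0.99715129] [-2.35845435  0.00290789 -0.53624298]
```

View pics/scene0.png

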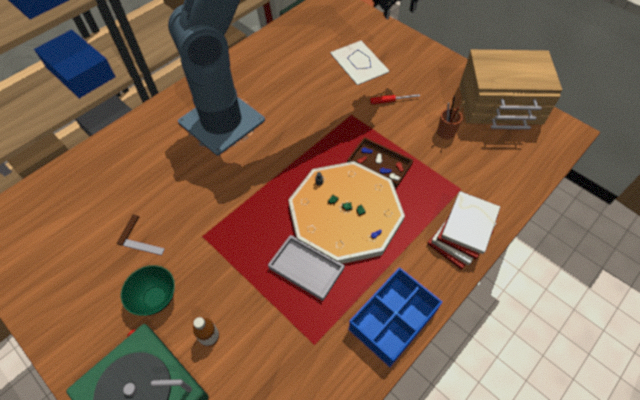

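View pics/side0.png

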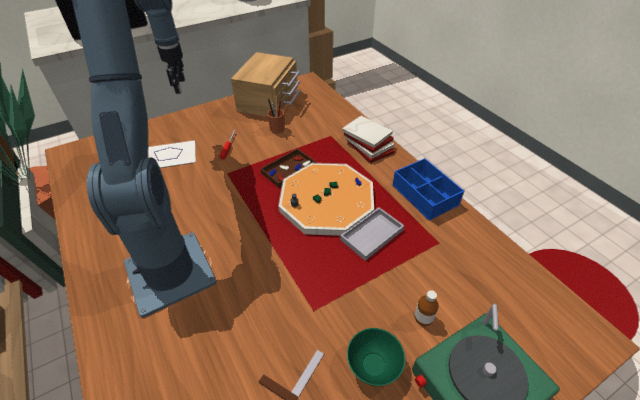

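The scene view shows the three offcuts at about (333,200), (347,207) and (361,210), the weight at (320,180), the petal at (376,235) and the steel tray at (305,268), on the slab's -y side. Next I'll measure them.

```bash
cat > h.py <<'E'
import numpy as np,cv2
from scipy.spatial.transform import Rotation as R
def ray(f,uv,z,Rw=None,o=None):
    if Rw is None: Rw=R.from_euler('xyz',f['attitude']).as_matrix();o=np.array(f['origin'])
    uv=np.atleast_2d(uv).astype(float)
    d=np.c_[(uv[:,0]-f['cx'])/f['fx'],(uv[:,1]-f['cy'])/f['fy'],np.ones(len(uv))]@Rw.T
    return o+d*((z-o[2])/d[:,2])[:,None]
def blobs(f,lo,hi,roi,amin=8):
    h=cv2.cvtColor(f['color'],cv2.COLOR_RGB2HSV);m=cv2.inRange(h,lo,hi)
    k=np.zeros_like(m);x0,y0,x1,y1=roi;k[y0:y1,x0:x1]=m[y0:y1,x0:x1]
    n,_,s,c=cv2.connectedComponentsWithStats(k)
    return [(c[i],s[i,4]) for i in range(1,n) if s[i,4]>=amin],k
E
python3 - <<'E'
from h import *;import pickle
for n,roi,troi in(('scene',(285,160,410,265),(262,230,350,305)),('side',(275,160,380,235),(335,205,410,262))):
    f=pickle.load(open(n+'.pkl','rb'));print(n)
    for nm,lo,hi,z in(('green',(40,60,0),(90,255,140),.038),('blue',(105,90,0),(130,255,255),.036),('dark',(0,0,0),(179,110,75),.05)):
        for c,a in blobs(f,lo,hi,roi)[0]: print(nm,c.round(1),a,ray(f,c,z).round(4))
    b,m=blobs(f,(5,90,130),(25,255,255),roi,500)
    h=cv2.convexHull(np.argwhere(m)[:,::-1].astype(np.int32)).reshape(-1,2)
    w=ray(f,h,.03)[:,:2].astype(np.float32);print('face',cv2.minEnclosingCircle(w))
    ap=cv2.approxPolyDP(w.reshape(-1,1,2),.015,True).reshape(-1,2);print(ap.round(3).tolist())
    b,m=blobs(f,(0,0,70),(179,50,235),troi,300)
    n_,l,s,c=cv2.connectedComponentsWithStats(m);i=1+s[1:,4].argmax()
    w=ray(f,np.argwhere(l==i)[:,::-1],.02)[:,:2].astype(np.float32);print('tray',cv2.minAreaRect(w))
E
```

```text
scene
green [332.7 199.2] 45 [[0.5131 0.0126 0.038 ]]
green [346.8 205.8] 46 [[0.5591 0.0244 0.038 ]]
green [360.4 209.7] 45 [[0.5971 0.0416 0.038 ]]
blue [384.7 170.2] 45 [[0.557 0.203 0.036]]
blue [375.6 233.5] 37 [[0.6804 0.0125 0.036 ]]
dark [318.6 179.4] 53 [[0.4385 0.0299 0.05  ]]
dark [299.5 244. ] 14 [[ 0.5516 -0.1645  0.05  ]]
dark [317.5 254.1] 8 [[ 0.6096 -0.1526  0.05  ]]
dark [331.6 262.1] 9 [[ 0.6539 -0.1436  0.05  ]]
face ((0.5944603085517883, 0.03645371273159981), 0.21458590030670166)
[[0.8069999814033508, 0.004999999888241291], [0.6420000195503235, -0.1120000034570694], [0.5289999842643738, -0.13699999451637268], [0.41100001335144043, -0.07500000298023224], [0.3880000114440918, 0.061000000685453415], [0.4359999895095825, 0.1340000033378601], [0.5889999866485596, 0.25099998712539673]]
tray ((0.5980686545372009, -0.17359048128128052), (0.18587638437747955, 0.15013040602207184), 11.239057540893555)
side
green [333.1 184.1] 36 [[0.5966 0.0398 0.038 ]]
green [326.5 191. ] 38 [[0.559  0.0221 0.038 ]]
green [316.8 198.1] 40 [[0.5128 0.0097 0.038 ]]
blue [297.5 166.7] 25 [[0.5341 0.1887 0.036 ]]
blue [357.7 181.2] 21 [[0.6806 0.0092 0.036 ]]
dark [294.  201.2] 60 [[0.4348 0.0254 0.05  ]]
dark [367.2 218.2] 38 [[ 0.6    -0.1612  0.05  ]]
dark [348.7 231.7] 13 [[ 0.5189 -0.1775  0.05  ]]
face ((0.6050754189491272, 0.028962161391973495), 0.2063012272119522)
[[0.8090000152587891, 0.0560000017285347], [0.6460000276565552, -0.11500000208616257], [0.5260000228881836, -0.14000000059604645], [0.42399999499320984, -0.0689999982714653], [0.4000000059604645, 0.04800000041723251], [0.46700000762939453, 0.15199999511241913], [0.5849999785423279, 0.1770000010728836], [0.7450000047683716, 0.11500000208616257]]
tray ((0.5942632555961609, -0.18198750913143158), (0.1913253664970398, 0.15053392946720123), 10.346187591552734)
```

Emit:
arm_command(deltas=[0,0,0,0,0,6.7,1,0,0,0,0,0,6.7,1,0,0,0,0,0,6.7,1,0,0,0,0,0,6.7,1,0,0,0,0,0,6.7,1,0,0,0,0,0,6.7,1,0,0,0,0,0,6.7,1,0,0,0,0,0,6.7,1,0,0,0,0,0,0,1])

```text
t: 1.0
tool_pos: [0.27, 0.5909, 0.2012]
orientation: [-3.141, 0.001, 1.777]
ft_force: [-0.5, -0.0, -0.2]
grip_width: 0.0004
grasp_force: 0.0
```

Emit:
arm_command(deltas=[-4,1.2,0,0,0,0,1,-4,1.2,0,0,0,0,1,-4,1.2,0,0,0,0,1,-4,1.2,0,0,0,0,1,-4,1.2,0,0,0,0,1,-4,1.2,0,0,0,0,1,-4,1.2,0,0,0,0,1,-4,1.2,0,0,0,0,1,-4,1.2,0,0,0,0,1,-4,1.2,0,0,0,0,1,-4,1.2,0,0,0,0,1,-4,1.2,0,0,0,0,1])

```text
t: 2.2
tool_pos: [0.5101, 0.1493, 0.2017]
orientation: [-3.142, -0.0, 1.781]
ft_force: [0.3, 0.2, -0.2]
grip_width: 0.0003
grasp_force: 0.0
```

Emit:
arm_command(deltas=[-2,0.5,0,0,0,0,1,-2,0.5,0,0,0,0,1,-2,0.5,0,0,0,0,1,-1,0.5,0,0,0,0,1,0,0,0,0,0,0,1,0,0,0,0,0,0,1])

```text
t: 2.8
tool_pos: [0.5432, 0.0874, 0.2015]
orientation: [-3.141, -0.001, 1.779]
ft_force: [0.4, 0.6, 0.0]
grip_width: 0.0002
grasp_force: 0.0
```

```bash
cat > w.py <<'E'
from h import *;from bench import manip;import sys
o=manip.get_obs();f=manip.grab_frame('wrist');H=np.array(f['hand_eye'])
Rt=R.from_euler('xyz',o['orientation']).as_matrix()
Rw=Rt@H[:3,:3];oo=Rt@H[:3,3]+o['tool_pos']
cv2.imwrite('pics/%s.png'%sys.argv[1],f['color'][:,:,::-1])
print(o['t'],o['tool_pos'].round(4),o['orientation'].round(3),'cam',oo.round(3))
def loc(p): return (Rt.T@(p-o['tool_pos'])).round(4)*100
for nm,lo,hi,z in(('green',(40,60,0),(90,255,140),.040),('blue',(105,90,0),(130,255,255),.036)):
    b,m=blobs(f,lo,hi,(0,0,640,400),150)
    for c,a in b:
        p=ray(f,c,z,Rw,oo)[0]; print(nm,c.round(0),a,'world',p.round(4),'tool cm',loc(p))
    for k in cv2.findContours(m,cv2.RETR_EXTERNAL,cv2.CHAIN_APPROX_NONE)[0]:
        if cv2.contourArea(k)>150:
            w=ray(f,k.reshape(-1,2),z,Rw,oo);print('  extent tool cm',((w-o['tool_pos'])@Rt*100).min(0).round(1)[:2],((w-o['tool_pos'])@Rt*100).max(0).round(1)[:2])
E
python3 w.py w1
```

```text
2.8 [0.5432 0.0874 0.2015] [-3.141e+00 -1.000e-03  1.779e+00] cam [0.529 0.155 0.372]
green [363. 228.] 508 world [0.5969 0.0405 0.04  ] tool cm [-5.71  4.3  16.14]
green [324. 234.] 370 world [0.5603 0.0267 0.04  ] tool cm [-6.31  0.42 16.15]
green [276. 238.] 476 world [0.5141 0.0122 0.04  ] tool cm [-6.77 -4.4  16.15]
  extent tool cm [-8.2 -5.4] [-5.5 -3.3]
  extent tool cm [-7.1 -1.2] [-5.1  1.9]
  extent tool cm [-7.3  3. ] [-4.2  5.7]
blue [353.  34.] 620 world [0.5471 0.2119 0.036 ] tool cm [12.09  2.96 16.56]
blue [433. 268.] 378 world [0.68   0.0112 0.036 ] tool cm [-10.3   11.81  16.54]
blue [580. 350.] 5996 world [ 0.87   -0.0519  0.036 ] tool cm [-20.39  29.1   16.52]
  extent tool cm [-27.1  19.8] [-15.5  37.3]
  extent tool cm [-11.9  10.7] [-8.6 12.9]
  extent tool cm [10.9  1.5] [13.2  4.6]
```

View pics/w1.png

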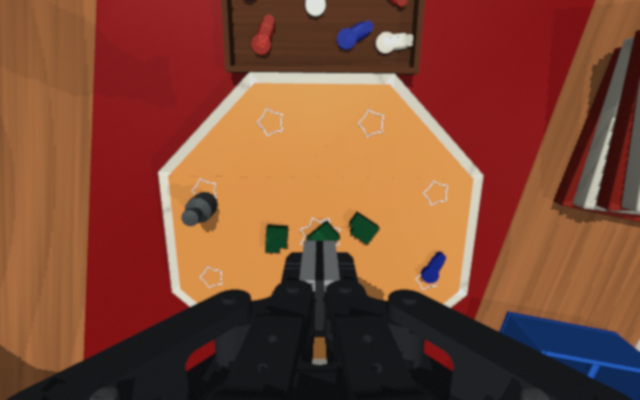

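The wrist view shows A at (276,238), B at (324,234, partly behind the fingers) and C at (363,228), with clear gaps between them. The petal is at (433,268) and the weight at (200,208), both outside the lanes. I'll start with B and come down behind it.

Emit:
arm_command(deltas=[-0.5,0.1,4,0,0,0,1,-0.5,0.1,4,0,0,0,1,-0.5,0.1,4,0,0,0,1,-0.5,0,3,0,0,0,1,0,0,1.2,0,0,0,1,0,0,0.4,0,0,0,1,0,0,0,0,0,0,1,0,0,0,0,0,0,1])

```text
t: 3.65
tool_pos: [0.5518, 0.0683, 0.0372]
orientation: [3.139, -0.0, 1.778]
ft_force: [0.9, -0.4, -0.5]
grip_width: -0.0002
grasp_force: 0.0
```

Emit:
arm_command(deltas=[-0.5,0,0.25,0,0,0,1,-1,0,0,0,0,0,1,-1.2,0,0,0,0,0,1,-1.2,0,0,0,0,0,1,-1.2,0,0,0,0,0,1,-1.2,0,0,0,0,0,1,-1.2,0,0,0,0,0,1,-1.2,0,0,0,0,0,1,-1.2,0,0,0,0,0,1,-0.5,0,0,0,0,0,1,0,0,0,0,0,0,1])

```text
t: 4.75
tool_pos: [0.5721, -0.0354, 0.0332]
orientation: [3.141, 0.0, 1.776]
ft_force: [-0.8, -0.2, 0.2]
grip_width: 0.0
grasp_force: 0.0
```

```bash
python3 w.py w2
```

```text
4.75 [ 0.5721 -0.0354  0.0332] [3.141 0.    1.776] cam [0.558 0.032 0.204]
green [409.  99.] 2901 world [0.5973 0.0393 0.04  ] tool cm [ 6.81  3.99 -0.68]
green [321. 120.] 2603 world [0.5609 0.0224 0.04  ] tool cm [ 5.89  0.08 -0.68]
green [217. 124.] 2789 world [0.515  0.0108 0.04  ] tool cm [ 5.69 -4.64 -0.68]
  extent tool cm [ 4.2 -5.8] [ 7.  -3.4]
  extent tool cm [ 4.6 -1.6] [7.4 1.7]
  extent tool cm [5.2 2.6] [8.3 5.6]
blue [554. 193.] 2217 world [0.6796 0.0109 0.036 ] tool cm [ 2.34 11.47 -0.28]
blue [630. 375.] 989 world [ 0.7628 -0.0819  0.036 ] tool cm [-8.43 17.72 -0.27]
  extent tool cm [-10.1  16.9] [-5.8 18.7]
  extent tool cm [ 0.7 10.1] [ 4.  12.7]
```

View pics/w2.png

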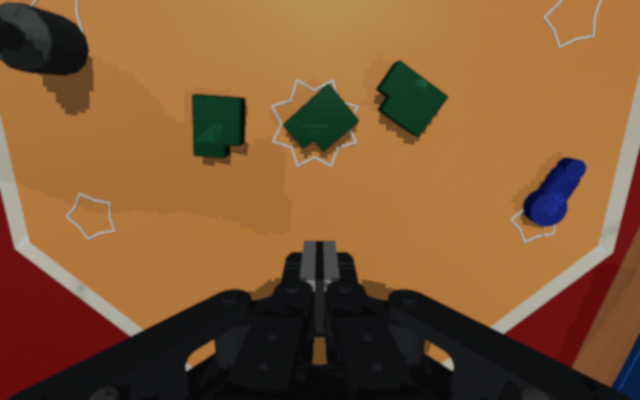

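The offcuts haven't moved: A (218,125), B (321,120) and C (411,98) are all where they were, so the fingertips must have passed over B. I need the real height of the tip, from the TCP projection and a side view.

```bash
python3 - <<'E'
from h import *;from bench import manip
o=manip.get_obs();f=manip.grab_frame('wrist');H=np.array(f['hand_eye']);print(o['t'],o['tool_pos'],o['grip_width'],H.round(4).tolist())
def pr(f,p,Rw,oo):
    q=(np.array(p)-oo)@Rw;return q[:2]/q[2]*f['fx']+[f['cx'],f['cy']]
print('tcp in wrist',pr(f,[0,0,0],H[:3,:3],H[:3,3]),pr(f,[.011,0,0],H[:3,:3],H[:3,3]))
ims=[]
for n in('scene','side'):
    g=manip.grab_frame(n);Rw=R.from_euler('xyz',g['attitude']).as_matrix();p=pr(g,o['tool_pos'],Rw,g['origin']);print(n,p)
    x,y=p.astype(int);c=g['color'][y-60:y+40,x-60:x+60,::-1].copy();c=cv2.resize(c,None,fx=3.3,fy=3.3,interpolation=2);cv2.drawMarker(c,(198,198),(255,0,255),0,12);ims.append(c)
cv2.imwrite('pics/c1.png',np.hstack(ims))
E
```

```text
4.8 [ 0.57190212 -0.03438667  0.03314962] 4.526134502403271e-06 [[-0.0006, -0.9622, -0.2722, 0.0689], [1.0, -0.0004, -0.0008, 0.0], [0.0007, -0.2722, 0.9622, -0.1706], [0.0, 0.0, 0.0, 1.0]]
tcp in wrist [319.40093202 235.79091241] [319.39169513 215.5140936 ]
scene [336.50186959 221.76430318]
side [338.36241155 200.65041184]
```

View pics/c1.png

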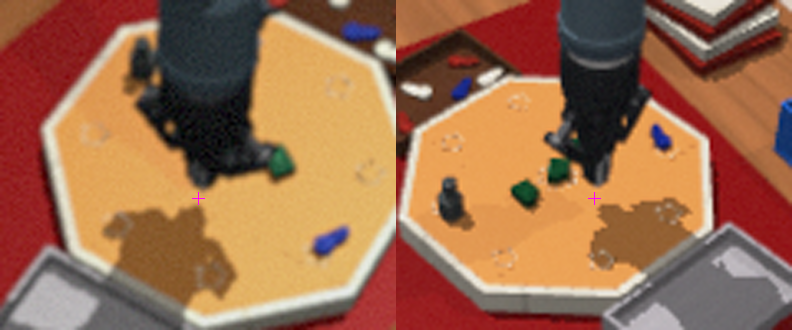

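The close-ups show the fingertips at roughly (200,185) and (597,183). That is about 4 camera pixels, or 11 mm, above the projected TCP at display y 198, so the real tips sit higher than reported. I'll go back behind B and feel for the face.

Emit:
arm_command(deltas=[0,0,-3,0,0,0,1,3,0,0,0,0,0,1,4,0,0,0,0,0,1,3,0,0,0,0,0,1,0,0,3,0,0,0,1,0,0,0.5,0,0,0,1,0,0,0,0,0,0,1,0,0,0,0,0,0,1])

```text
t: 5.75
tool_pos: [0.5519, 0.0625, 0.0288]
orientation: [3.141, 0.001, 1.776]
ft_force: [1.0, -0.0, 0.2]
grip_width: 0.0001
grasp_force: 0.0
```

Emit:
arm_command(deltas=[0,0,0.2,0,0,0,1,0,0,0,0,0,0,1])

```text
t: 5.95
tool_pos: [0.5519, 0.0631, 0.0267]
orientation: [3.141, 0.0, 1.776]
ft_force: [0.7, -0.2, -0.5]
grip_width: 0.0002
grasp_force: 0.0
```

Emit:
arm_command(deltas=[0,0,0.2,0,0,0,1,0,0,0,0,0,0,1])

```text
t: 6.15
tool_pos: [0.5514, 0.0635, 0.0242]
orientation: [3.142, -0.0, 1.777]
ft_force: [0.7, -0.3, -0.7]
grip_width: -0.0002
grasp_force: 0.0
```

Emit:
arm_command(deltas=[0,0,0.2,0,0,0,1,0,0,0,0,0,0,1])

```text
t: 6.35
tool_pos: [0.5512, 0.0636, 0.022]
orientation: [-3.141, -0.0, 1.777]
ft_force: [-0.1, 0.1, -0.4]
grip_width: -0.0002
grasp_force: 0.0
```

Emit:
arm_command(deltas=[0,0,0.2,0,0,0,1,0,0,0,0,0,0,1])

```text
t: 6.55
tool_pos: [0.5512, 0.0636, 0.0199]
orientation: [-3.141, -0.0, 1.777]
ft_force: [-0.8, 0.3, 0.6]
grip_width: 0.0001
grasp_force: 0.0
```

Emit:
arm_command(deltas=[0,0,0.2,0,0,0,1,0,0,0,0,0,0,1])

```text
t: 6.75
tool_pos: [0.5512, 0.0636, 0.0179]
orientation: [-3.141, -0.0, 1.777]
ft_force: [0.8, 0.5, -0.8]
grip_width: 0.0001
grasp_force: 0.0
```

Emit:
arm_command(deltas=[0,0,0.2,0,0,0,1,0,0,0,0,0,0,1])

```text
t: 6.95
tool_pos: [0.5513, 0.0636, 0.016]
orientation: [-3.141, 0.0, 1.777]
ft_force: [-0.2, 0.0, 0.5]
grip_width: 0.0001
grasp_force: 0.0
```

Emit:
arm_command(deltas=[0,0,0.2,0,0,0,1,0,0,0,0,0,0,1])

```text
t: 7.15
tool_pos: [0.5512, 0.0636, 0.014]
orientation: [-3.141, -0.0, 1.777]
ft_force: [-0.5, 0.4, 0.4]
grip_width: 0.0
grasp_force: 0.0
```

```bash
python3 - <<'E'
from h import *;from bench import manip
o=manip.get_obs();ims=[]
for n in('scene','side'):
    g=manip.grab_frame(n);Rw=R.from_euler('xyz',g['attitude']).as_matrix();q=(np.array(o['tool_pos'])-g['origin'])@Rw;p=q[:2]/q[2]*g['fx']+[g['cx'],g['cy']];print(n,p)
    x,y=p.astype(int);c=g['color'][y-35:y+25,x-30:x+30,::-1].copy();c=cv2.resize(c,None,fx=6.6,fy=6.6,interpolation=2);cv2.drawMarker(c,(198,231),(255,0,255),0,12);ims.append(c)
cv2.imwrite('pics/c2.png',np.hstack(ims))
E
```

```text
scene [353.24287307 200.47552515]
side [318.61003193 189.56749948]
```

View pics/c2.png

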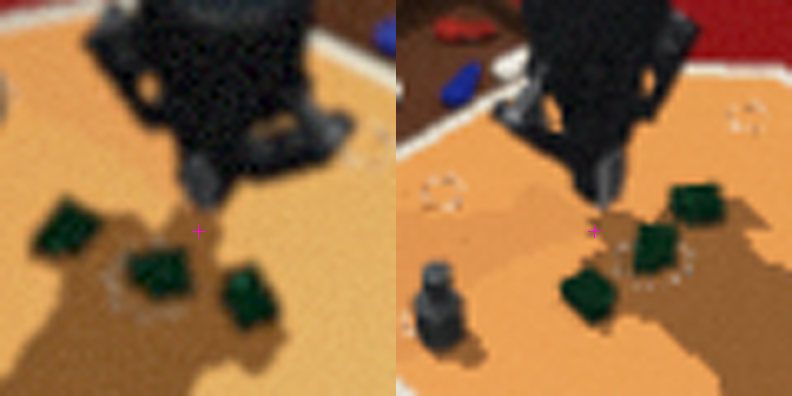

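The close-ups put the tips at about y=208 and the TCP marker at 231. With foreshortening that makes the tips about 16 mm above the reported TCP, so they are just above the face now, and the three blocks are untouched. Pushing B.

Emit:
arm_command(deltas=[-1,0.1,0,0,0,0,1,-1,0,0,0,0,0,1,-1,0,0,0,0,0,1,-1,0,0,0,0,0,1,-1,0,0,0,0,0,1,-1,0,0,0,0,0,1,-1,0,0,0,0,0,1,-1,0,0,0,0,0,1,-1,0,0,0,0,0,1,-1,0,0,0,0,0,1])

```text
t: 8.25
tool_pos: [0.5731, -0.0349, 0.0142]
orientation: [3.142, 0.0, 1.777]
ft_force: [-0.2, -0.2, 0.6]
grip_width: -0.0002
grasp_force: 0.0
```

```bash
cat > s.py <<'E'
from h import *;from bench import manip
o=manip.get_obs();Rt=R.from_euler('xyz',o['orientation']).as_matrix();print(o['t'],o['tool_pos'].round(4))
for n,roi in(('scene',(255,160,410,310)),('side',(275,160,420,270))):
    f=manip.grab_frame(n);cv2.imwrite(f'pics/{n}_l.png',f['color'][:,:,::-1])
    for c,a in blobs(f,(40,60,0),(90,255,140),roi)[0]:
        p=ray(f,c,.038)[0];print(n,c.round(0),a,p.round(3),'tool cm',((p-o['tool_pos'])@Rt*100).round(1)[:2])
E
python3 s.py
```

```text
8.25 [ 0.5731 -0.0349  0.0142]
scene [334. 208.] 8 [ 0.537 -0.007  0.038] tool cm [ 3.4 -2.9]
scene [361. 210.] 42 [0.598 0.042 0.038] tool cm [7. 4.]
side [326. 192.] 28 [0.556 0.019 0.038] tool cm [ 5.7 -0.6]
side [317. 198.] 40 [0.513 0.01  0.038] tool cm [ 5.6 -5. ]
```

```bash
python3 w.py w3|grep -v blue; python3 - <<'E'
import cv2,numpy as np
a=cv2.imread('pics/side_l.png')[150:230,270:390];a=cv2.resize(a,None,fx=3.2,fy=3.2,interpolation=2)
b=cv2.imread('pics/w3.png')[:256*400//400,120:520];b=b[:256]
cv2.imwrite('pics/c3.png',np.hstack([a,b]))
E
```

```text
8.35 [ 0.5732 -0.0364  0.0144] [3.141e+00 1.000e-03 1.775e+00] cam [0.559 0.031 0.185]
green [419.  96.] 3789 world [0.5972 0.0394 0.04  ] tool cm [ 6.93  3.88 -2.57]
green [319. 120.] 3364 world [0.5609 0.0224 0.04  ] tool cm [ 6.   -0.02 -2.57]
green [201. 125.] 3632 world [0.5153 0.0108 0.04  ] tool cm [ 5.8  -4.72 -2.57]
  extent tool cm [ 4.3 -5.9] [ 7.1 -3.4]
  extent tool cm [ 4.7 -1.7] [7.5 1.6]
  extent tool cm [5.3 2.5] [8.4 5.5]
  extent tool cm [ 0.8 10. ] [ 4.2 12.6]
```

View pics/c3.png

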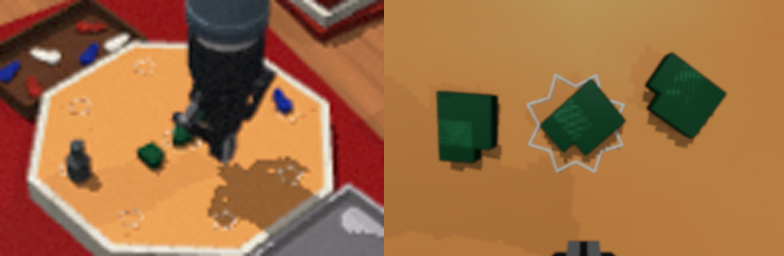

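B still hasn't moved: in the wrist crop it sits under the drawn star, at about (582,118). The side view shows the tip still above the face, so the offset is larger than I judged. I'll keep lowering here, over bare face, until the force shows contact.

Emit:
arm_command(deltas=[0,0,0.2,0,0,0,1,0,0,0.2,0,0,0,1,0,0,0,0,0,0,1])

```text
t: 8.7
tool_pos: [0.5725, -0.0334, 0.0098]
orientation: [-3.141, -0.0, 1.778]
ft_force: [0.3, 0.0, 0.4]
grip_width: -0.0001
grasp_force: 0.0
```

Emit:
arm_command(deltas=[0,0,0.2,0,0,0,1,0,0,0,0,0,0,1])

```text
t: 8.9
tool_pos: [0.5727, -0.0339, 0.0079]
orientation: [-3.141, -0.0, 1.778]
ft_force: [0.1, -0.6, -0.3]
grip_width: 0.0
grasp_force: 0.0
```

Emit:
arm_command(deltas=[0,0,0.2,0,0,0,1,0,0,0,0,0,0,1])

```text
t: 9.1
tool_pos: [0.5727, -0.034, 0.006]
orientation: [-3.141, -0.0, 1.777]
ft_force: [-0.2, -0.5, -0.2]
grip_width: 0.0
grasp_force: 0.0
```

Emit:
arm_command(deltas=[0,0,0.2,0,0,0,1,0,0,0,0,0,0,1])

```text
t: 9.3
tool_pos: [0.5727, -0.0341, 0.004]
orientation: [-3.141, -0.0, 1.777]
ft_force: [0.4, 1.0, -0.5]
grip_width: 0.0001
grasp_force: 0.0
```

Emit:
arm_command(deltas=[0,0,0.2,0,0,0,1,0,0,0,0,0,0,1])

```text
t: 9.5
tool_pos: [0.5727, -0.0341, 0.002]
orientation: [-3.141, -0.0, 1.777]
ft_force: [-0.0, -0.2, 0.2]
grip_width: -0.0001
grasp_force: 0.0
```

```bash
python3 - <<'E'
from h import *;from bench import manip
o=manip.get_obs();P=np.array(o['tool_pos']);Rt=R.from_euler('xyz',o['orientation']).as_matrix();ims=[]
for n in('scene','side'):
    g=manip.grab_frame(n);Rw=R.from_euler('xyz',g['attitude']).as_matrix()
    def pr(p): q=(np.array(p)-g['origin'])@Rw;return q[:2]/q[2]*g['fx']+[g['cx'],g['cy']]
    p=pr(P);h=cv2.cvtColor(g['color'],cv2.COLOR_RGB2HSV);m=cv2.inRange(h,(0,0,0),(179,110,130))
    x,y=p.round().astype(int)
    for dx in range(-5,6):
        r=np.where(m[y-45:y+8,x+dx])[0];print(n,x+dx,(r.max()+y-45) if len(r) else None,end='; ')
    print('\n tcp',p.round(1),[ (z,pr(P+[0,0,z]).round(1)[1]) for z in(.01,.02,.03,.04)])
    c=cv2.resize(g['color'][y-40:y+20,x-30:x+30,::-1].copy(),None,fx=6.6,fy=6.6,interpolation=0)
    for z in (0,.01,.02,.03,.04):
        q=((pr(P+[0,0,z])-[x-30,y-40]+.5)*6.6).astype(int);cv2.drawMarker(c,tuple(map(int,q)),(255,0,255),0,8)
    ims.append(c)
cv2.imwrite('pics/c4.png',np.hstack(ims))
E
```

```text
scene 332 212; scene 333 219; scene 334 222; scene 335 222; scene 336 223; scene 337 223; scene 338 223; scene 339 222; scene 340 219; scene 341 218; scene 342 218; 
 tcp [336.6 227.1] [(0.01, np.float64(225.5)), (0.02, np.float64(223.8)), (0.03, np.float64(222.1)), (0.04, np.float64(220.4))]
side 333 195; side 334 196; side 335 199; side 336 200; side 337 201; side 338 202; side 339 202; side 340 202; side 341 201; side 342 198; side 343 191; 
 tcp [338.3 206.8] [(0.01, np.float64(204.8)), (0.02, np.float64(202.8)), (0.03, np.float64(200.8)), (0.04, np.float64(198.7))]
```

View pics/c4.png

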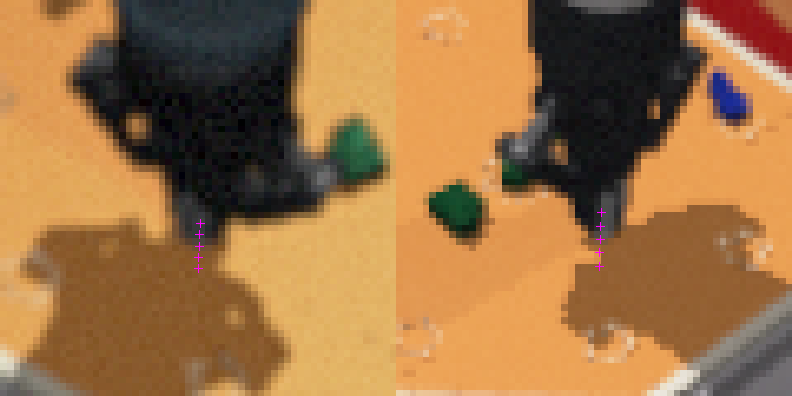

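The close-ups show the tip at about (200,240) and (605,235), next to where its shadow begins. Allowing for the finger's width, it is now just above the face. Continuing to probe in small steps.

Emit:
arm_command(deltas=[0,0,0.2,0,0,0,1,0,0,0,0,0,0,1])

```text
t: 9.8
tool_pos: [0.5732, -0.0341, 0.0006]
orientation: [3.141, -0.0, 1.777]
ft_force: [-1.0, 0.1, 4.2]
grip_width: -0.0
grasp_force: 2.1
```

Emit:
arm_command(deltas=[0,0,0.2,0,0,0,1,0,0,0,0,0,0,1])

```text
t: 10.0
tool_pos: [0.5732, -0.034, 0.0004]
orientation: [3.141, -0.001, 1.777]
ft_force: [-7.8, 1.1, 24.6]
grip_width: -0.0001
grasp_force: 12.7
```

Emit:
arm_command(deltas=[0,0,0.2,0,0,0,1,0,0,0,0,0,0,1])

```text
t: 10.2
tool_pos: [0.5733, -0.034, 0.0003]
orientation: [3.141, -0.002, 1.777]
ft_force: [-14.6, 2.2, 46.5]
grip_width: -0.0001
grasp_force: 23.2
```

Contact: the tips meet the face at a reported z of about 0.0007, an offset of some 30 mm. I'll work 3 mm above that. Lifting, going back behind B and coming down.

Emit:
arm_command(deltas=[0,0,-3,0,0,0,1,3,0,0,0,0,0,1,4,0,0,0,0,0,1,3.2,0,0,0,0,0,1,0,0,1.5,0,0,0,1,0,0,0.7,0,0,0,1,0,0,0,0,0,0,1,0,0,0,0,0,0,1])

```text
t: 11.0
tool_pos: [0.5522, 0.0639, 0.0041]
orientation: [-3.141, 0.001, 1.775]
ft_force: [1.1, 0.7, 0.3]
grip_width: 0.0001
grasp_force: 0.0
```

Emit:
arm_command(deltas=[-1,0,0,0,0,0,1,-1,0,0,0,0,0,1,-1,0,0,0,0,0,1,-1,0,0,0,0,0,1,-1,0,0,0,0,0,1,-1,0,0,0,0,0,1,-1,0,0,0,0,0,1,-1,0,0,0,0,0,1,-1,0,0,0,0,0,1,-1,0,0,0,0,0,1])

```text
t: 12.0
tool_pos: [0.5727, -0.033, 0.0042]
orientation: [3.142, 0.0, 1.777]
ft_force: [0.2, -0.2, 0.7]
grip_width: 0.0001
grasp_force: 0.1
```

```bash
python3 s.py; python3 w.py w4|grep -v blue
```

```text
12.0 [ 0.5727 -0.033   0.0042]
scene [361. 210.] 42 [0.598 0.042 0.038] tool cm [6.9 4. ]
scene [329. 220.] 42 [ 0.553 -0.046  0.038] tool cm [-0.8 -2.1]
side [317. 198.] 40 [0.513 0.01  0.038] tool cm [ 5.4 -5. ]
side [336. 205.] 43 [ 0.553 -0.05   0.038] tool cm [-1.3 -2.3]
12.1 [ 0.5728 -0.0345  0.0043] [3.141e+00 1.000e-03 1.775e+00] cam [0.559 0.033 0.175]
green [425. 101.] 4354 world [0.5971 0.0395 0.04  ] tool cm [ 6.74  3.88 -3.58]
green [194. 132.] 4195 world [0.5153 0.011  0.04  ] tool cm [ 5.61 -4.71 -3.58]
green [263. 275.] 1674 world [ 0.5502 -0.0423  0.04  ] tool cm [-0.32 -2.37 -3.57]
  extent tool cm [-1.6 -3.5] [ 0.9 -1.4]
  extent tool cm [ 4.1 -5.9] [ 6.9 -3.4]
  extent tool cm [5.1 2.5] [8.3 5.5]
  extent tool cm [0.6 9.9] [ 4.  12.6]
```

B was pushed but slipped off the narrow tip to one side, to about x -1, y -2.2 cm. I'll part the fingers about 14 mm to get a wider two-point pusher and come in behind B again.

Emit:
arm_command(deltas=[0,0,-3,0,0,0,0.67,1.2,-1.1,0,0,0,0,0.67,1.2,-1.1,0,0,0,0,0.67,0,0,0,0,0,0,0.67,0,0,1.5,0,0,0,0.67,0,0,1.5,0,0,0,0.67,0,0,0,0,0,0,0.67])

```text
t: 12.85
tool_pos: [0.5452, -0.0136, 0.0017]
orientation: [-3.139, -0.0, 1.777]
ft_force: [-0.1, 0.2, 0.3]
grip_width: 0.0142
grasp_force: 0.0
```

```bash
python3 w.py w5|grep -v blue
```

```text
12.85 [ 0.5452 -0.0136  0.0017] [-3.139 -0.     1.777] cam [0.532 0.054 0.172]
green [480. 170.] 4107 world [0.596 0.04  0.04 ] tool cm [ 4.21  6.07 -3.84]
green [255. 198.] 3627 world [0.5145 0.0117 0.04  ] tool cm [ 3.1  -2.49 -3.82]
green [319. 338.] 2553 world [ 0.5516 -0.0452  0.04  ] tool cm [-3.23 -0.03 -3.83]
  extent tool cm [-4.6 -1.3] [-1.4  1.3]
  extent tool cm [ 1.5 -3.6] [ 4.4 -1.3]
  extent tool cm [2.5 4.6] [5.7 7.8]
  extent tool cm [-2.  12.1] [ 0.9 13.9]
```

View pics/w5.png

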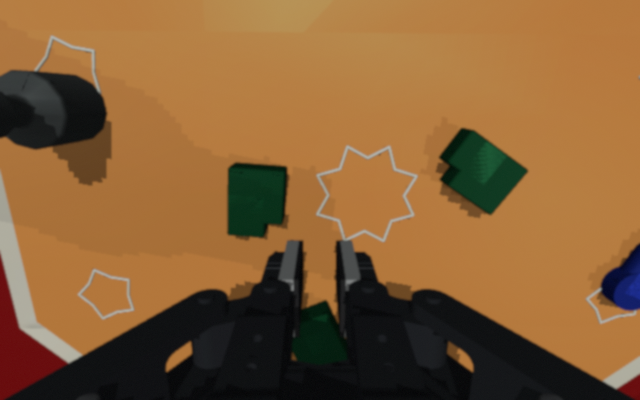

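The wrist view shows B centred ahead of the two tips, around (320,335). A is at (257,200) and C at (484,172). Pushing.

Emit:
arm_command(deltas=[-0.8,0,-0.1,0,0,0,0.67,-0.8,0,0,0,0,0,0.67,-0.8,0,0,0,0,0,0.67,-0.8,0,0,0,0,0,0.67,-0.8,0,0,0,0,0,0.67,-0.8,0,0,0,0,0,0.67,-0.8,0,0,0,0,0,0.67,-0.8,0,0,0,0,0,0.67,-0.8,0,0,0,0,0,0.67,-0.8,0,0,0,0,0,0.67,0,0,0,0,0,0,0.67])

```text
t: 14.0
tool_pos: [0.5627, -0.0933, 0.0053]
orientation: [3.141, 0.001, 1.776]
ft_force: [-0.3, -0.3, -0.0]
grip_width: 0.0145
grasp_force: 0.0
```

```bash
python3 s.py; python3 w.py w6|grep -v blue
```

```text
14.0 [ 0.5627 -0.0933  0.0053]
scene [335. 199.] 13 [0.518 0.018 0.038] tool cm [11.8 -2.1]
scene [360. 210.] 46 [0.597 0.042 0.038] tool cm [12.5  6.1]
scene [317. 237.] 52 [ 0.568 -0.111  0.038] tool cm [-1.8  0.1]
side [332. 184.] 30 [0.594 0.04  0.038] tool cm [12.4  5.8]
side [317. 198.] 40 [0.513 0.01  0.038] tool cm [11.1 -2.8]
side [351. 215.] 48 [ 0.568 -0.114  0.038] tool cm [-2.2  0.1]
14.1 [ 0.5624 -0.0916  0.0051] [-3.141 -0.     1.777] cam [ 0.548 -0.024  0.176]
green [240.  10.] 1172 world [ 0.5154 -0.0015  0.04  ] tool cm [ 9.77 -2.75 -3.49]
green [320. 310.] 2298 world [ 0.567  -0.1117  0.04  ] tool cm [-2.07  0.04 -3.49]
  extent tool cm [-4.  -0.9] [-0.3  1. ]
  extent tool cm [ 9.3 -3.7] [10.1 -1.5]
```

Emit:
arm_command(deltas=[-0.8,0,0.1,0,0,0,0.67,-0.8,0,0,0,0,0,0.67,-0.8,0,0,0,0,0,0.67,-0.8,0,0,0,0,0,0.67,-0.8,0,0,0,0,0,0.67,-0.8,0,0,0,0,0,0.67,-0.8,0,0,0,0,0,0.67,-0.6,0,0,0,0,0,0.67,0,0,0,0,0,0,0.67,0,0,0,0,0,0,0.67])

```text
t: 15.15
tool_pos: [0.5751, -0.152, 0.0041]
orientation: [-3.142, -0.0, 1.777]
ft_force: [-1.3, 0.2, -0.2]
grip_width: 0.0139
grasp_force: 0.0
```

```bash
python3 s.py
```

```text
15.15 [ 0.5751 -0.152   0.0041]
scene [333. 199.] 45 [0.513 0.013 0.038] tool cm [17.4 -2.7]
scene [360. 210.] 46 [0.597 0.042 0.038] tool cm [18.5  6.2]
scene [302. 260.] 56 [ 0.586 -0.191  0.038] tool cm [-4.   0.3]
side [333. 184.] 37 [0.596 0.039 0.038] tool cm [18.3  6. ]
side [317. 198.] 40 [0.513 0.01  0.038] tool cm [17.1 -2.8]
side [365. 234.] 52 [ 0.563 -0.202  0.038] tool cm [-4.7 -2.2]
```

B has gone over the edge into the tray. Next is A.

Emit:
arm_command(deltas=[0,0,-4,0,0,0,0.67,4,-0.5,0,0,0,0,0.67,4,-0.5,0,0,0,0,0.67,4,-0.5,0,0,0,0,0.67,4,-0.6,0,0,0,0,0.67,4.4,-0.6,0,0,0,0,0.67,0,0,2,0,0,0,0.67,0,0,2,0,0,0,0.67,0,0,0,0,0,0,0.67,0,0,0,0,0,0,0.67])

```text
t: 16.25
tool_pos: [0.5067, 0.0419, 0.0044]
orientation: [-3.141, 0.0, 1.777]
ft_force: [0.4, -0.3, 0.0]
grip_width: 0.0143
grasp_force: 0.0
```

```bash
python3 w.py w7|grep -v blue; python3 s.py|grep -v xx
```

```text
16.25 [0.5067 0.0419 0.0044] [-3.141  0.     1.777] cam [0.493 0.109 0.175]
green [518. 306.] 3163 world [0.5944 0.0416 0.04  ] tool cm [-1.83  8.57 -3.57]
green [319. 329.] 2559 world [0.5125 0.0129 0.04  ] tool cm [-2.96 -0.03 -3.56]
  extent tool cm [-4.7 -1. ] [-1.3  1.2]
  extent tool cm [-3.6  7. ] [-0.1 10.4]
  extent tool cm [-7.2 14.6] [-6.  15.4]
16.3 [0.5073 0.0418 0.0048]
scene [333. 199.] 39 [0.513 0.013 0.038] tool cm [-3.  -0.1]
scene [360. 210.] 46 [0.597 0.042 0.038] tool cm [-1.9  8.8]
scene [302. 260.] 59 [ 0.586 -0.191  0.038] tool cm [-24.4   2.9]
side [333. 184.] 37 [0.596 0.039 0.038] tool cm [-2.1  8.7]
side [317. 198.] 42 [0.513 0.01  0.038] tool cm [-3.3 -0.1]
side [365. 234.] 50 [ 0.563 -0.202  0.038] tool cm [-25.    0.5]
```

Emit:
arm_command(deltas=[-0.6,0,0.05,0,0,0,0.67,-0.8,0,0,0,0,0,0.67,-1,0,0,0,0,0,0.67,-1,0,0,0,0,0,0.67,-1,0,0,0,0,0,0.67,-1,0,0,0,0,0,0.67,-1,0,0,0,0,0,0.67,-1,0,0,0,0,0,0.67,-1,0,0,0,0,0,0.67,-1,0,0,0,0,0,0.67,-1,0,0,0,0,0,0.67,-1,0,0,0,0,0,0.67])

```text
t: 17.6
tool_pos: [0.5305, -0.0704, 0.0037]
orientation: [3.142, 0.0, 1.777]
ft_force: [0.2, 0.7, 0.2]
grip_width: 0.014
grasp_force: 0.1
```

```bash
python3 s.py
```

```text
17.6 [ 0.5305 -0.0704  0.0037]
scene [360. 210.] 46 [0.597 0.042 0.038] tool cm [9.6 8.8]
scene [314. 226.] 49 [ 0.535 -0.091  0.038] tool cm [-2.1  0. ]
scene [302. 260.] 59 [ 0.586 -0.191  0.038] tool cm [-12.9   2.9]
side [339. 215.] 47 [ 0.535 -0.096  0.038] tool cm [-2.6 -0.1]
side [365. 234.] 53 [ 0.563 -0.202  0.038] tool cm [-13.6   0.5]
```

Emit:
arm_command(deltas=[-0.9,0,0,0,0,0,0.67,-0.9,0,0,0,0,0,0.67,-0.9,0,0,0,0,0,0.67,-0.9,0,0,0,0,0,0.67,-0.9,0,0,0,0,0,0.67,-0.9,0,0,0,0,0,0.67,-0.9,0,0,0,0,0,0.67,-0.9,0,0,0,0,0,0.67,-0.9,0,0,0,0,0,0.67,-0.8,0,0,0,0,0,0.67,0,0,0,0,0,0,0.67,0,0,0,0,0,0,0.67])

```text
t: 18.9
tool_pos: [0.5485, -0.1566, 0.0036]
orientation: [-3.142, -0.0, 1.777]
ft_force: [-0.6, -0.1, -0.5]
grip_width: 0.0142
grasp_force: 0.0
```

```bash
python3 s.py
```

```text
18.9 [ 0.5485 -0.1566  0.0036]
scene [360. 210.] 46 [0.597 0.042 0.038] tool cm [18.4  8.8]
scene [301. 256.] 108 [ 0.575 -0.184  0.038] tool cm [-3.3  2.1]
side [333. 184.] 37 [0.596 0.039 0.038] tool cm [18.2  8.7]
side [361. 233.] 106 [ 0.555 -0.193  0.038] tool cm [-3.7 -0.1]
```

Emit:
arm_command(deltas=[0,0,-4,0,0,0,0.67,4,1.5,0,0,0,0,0.67,4,1.5,0,0,0,0,0.67,4,1.5,0,0,0,0,0.67,4,1.5,0,0,0,0,0.67,4,1.5,0,0,0,0,0.67,1.7,1.2,0,0,0,0,0.67,0,0,2,0,0,0,0.67,0,0,2,0,0,0,0.67,0,0,0,0,0,0,0.67,0,0,0,0,0,0,0.67])

```text
t: 20.1
tool_pos: [0.5887, 0.0737, 0.0038]
orientation: [-3.141, -0.0, 1.778]
ft_force: [-0.0, -0.2, 0.0]
grip_width: 0.0144
grasp_force: 0.0
```

```bash
python3 w.py w8|grep -v blue; python3 s.py
```

```text
20.1 [0.5887 0.0737 0.0038] [-3.141 -0.     1.778] cam [0.575 0.141 0.174]
green [321. 334.] 2472 world [0.5959 0.0425 0.04  ] tool cm [-3.2   0.06 -3.62]
  extent tool cm [-4.8 -1. ] [-1.4  1.3]
20.15 [0.5891 0.0735 0.0042]
scene [360. 210.] 38 [0.597 0.041 0.038] tool cm [-3.3  0.1]
scene [301. 256.] 105 [ 0.577 -0.185  0.038] tool cm [-25.   -6.5]
side [333. 184.] 38 [0.596 0.039 0.038] tool cm [-3.5 -0. ]
side [361. 233.] 109 [ 0.555 -0.194  0.038] tool cm [-25.5  -8.8]
```

Emit:
arm_command(deltas=[-0.6,0,0,0,0,0,0.67,-0.8,0,0,0,0,0,0.67,-1,0,0,0,0,0,0.67,-1,0,0,0,0,0,0.67,-1,0,0,0,0,0,0.67,-1,0,0,0,0,0,0.67,-1,0,0,0,0,0,0.67,-1,0,0,0,0,0,0.67,-1,0,0,0,0,0,0.67,-1,0,0,0,0,0,0.67,-1,0,0,0,0,0,0.67,-1,0,0,0,0,0,0.67])

```text
t: 21.45
tool_pos: [0.6127, -0.0389, 0.0037]
orientation: [3.142, 0.0, 1.777]
ft_force: [0.1, -0.0, 0.3]
grip_width: 0.0142
grasp_force: 0.2
```

```bash
python3 s.py
```

```text
21.45 [ 0.6127 -0.0389  0.0037]
scene [344. 235.] 55 [ 0.619 -0.055  0.038] tool cm [-1.7  0.3]
scene [301. 256.] 114 [ 0.575 -0.184  0.038] tool cm [-13.4  -6.6]
side [355. 199.] 42 [ 0.62  -0.061  0.038] tool cm [-2.3  0.3]
side [361. 233.] 109 [ 0.555 -0.193  0.038] tool cm [-13.9  -8.8]
```

Emit:
arm_command(deltas=[-1,0,0,0,0,0,0.67,-1,0,0,0,0,0,0.67,-1,0,0,0,0,0,0.67,-1,0,0,0,0,0,0.67,-0.9,0,0,0,0,0,0.67,-0.9,0,0,0,0,0,0.67,-0.9,0,0,0,0,0,0.67,-0.9,0,0,0,0,0,0.67,-0.9,0,0,0,0,0,0.67,-0.9,0,0,0,0,0,0.67,-0.9,0,0,0,0,0,0.67,0,0,0,0,0,0,0.67])

```text
t: 22.75
tool_pos: [0.6338, -0.1411, 0.0038]
orientation: [3.141, 0.001, 1.775]
ft_force: [0.8, 0.3, 0.0]
grip_width: 0.0138
grasp_force: 0.0
```

Emit:
arm_command(deltas=[0,0,-4,0,0,0,0.67,0,0,-4,0,0,0,0.67,4,0,-4,0,0,0,0.67,4,0,-4,0,0,0,0.67,4,0,0,0,0,0,0.67,4,0,0,0,0,0,0.67,0,0,0,0,0,0,0.67,0,0,0,0,0,0,0.67])

```text
t: 23.55
tool_pos: [0.6025, 0.0103, 0.1544]
orientation: [-3.141, -0.0, 1.78]
ft_force: [0.2, -1.1, -0.2]
grip_width: 0.0144
grasp_force: 0.0
```

```bash
python3 s.py; python3 - <<'E'
import cv2,numpy as np
a=cv2.imread('pics/scene_l.png')[150:310,250:420];b=cv2.imread('pics/side_l.png')[150:270,270:420]
cv2.imwrite('pics/c5.png',np.hstack([cv2.resize(a,(396,372),interpolation=2),cv2.resize(b,(396,372),interpolation=2)]))
E
```

```text
23.55 [0.6025 0.0103 0.1544]
scene [364. 164.] 8 [0.496 0.175 0.038] tool cm [18.3 -7. ]
scene [301. 256.] 110 [ 0.576 -0.184  0.038] tool cm [-18.5  -6.7]
scene [326. 262.] 46 [ 0.639 -0.148  0.038] tool cm [-16.3   0.2]
side [372. 217.] 35 [ 0.621 -0.157  0.038] tool cm [-16.8  -1.7]
side [361. 233.] 106 [ 0.555 -0.193  0.038] tool cm [-18.9  -8.9]
```

View pics/c5.png

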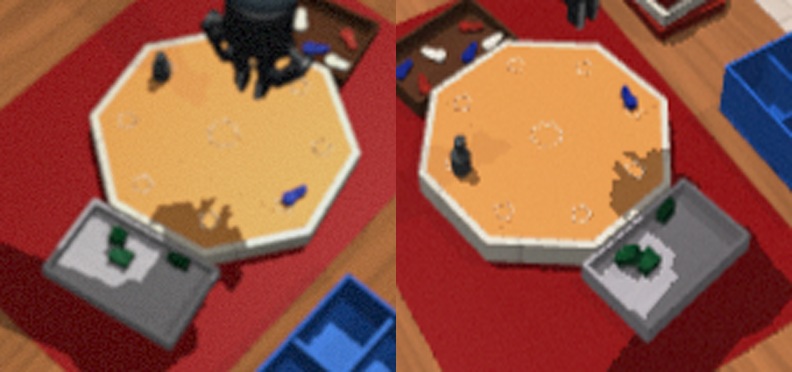

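All three offcuts are in the steel tray. A and B are around (118,245) left and (640,258) right; C is close to the slab-side wall at (178,260) left and (666,209) right. I'll triangulate C to make sure it isn't on the rim.

```bash
python3 - <<'E'
from h import *;import pickle
S=pickle.load(open('scene.pkl','rb'));D=pickle.load(open('side.pkl','rb'))
import math
u=np.array([.979,.204]);n=np.array([-.204,.979]);c=np.array([.556,.020]);t=c-.216*n
def bl(f,roi,nm):
    f=dict(f);f['color']=cv2.imread(nm)[:,:,::-1].copy();return [b[0] for b in blobs(f,(40,60,0),(90,255,140),roi,20)[0]]
for a in bl(S,(255,200,410,310),'pics/scene_l.png'):
  for b in bl(D,(330,190,420,270),'pics/side_l.png'):
    z=min(np.arange(-.01,.05,.001),key=lambda z:np.linalg.norm(ray(S,a,z)-ray(D,b,z)))
    p=ray(S,a,z)[0];q=ray(D,b,z)[0];m=(p+q)[:2]/2-t
    print(a.round(1),b.round(1),'z',round(z,3),'gap',np.linalg.norm(p-q).round(4),'tray u,v',(m@u).round(3),(m@n).round(3))
E
```

```text
[300.8 255.9] [371.6 217.4] z 0.049 gap 0.0417 tray u,v 0.0 0.016
[300.8 255.9] [360.9 232.8] z 0.015 gap 0.001 tray u,v -0.03 0.02
[326.2 261.6] [371.6 217.4] z 0.018 gap 0.0022 tray u,v 0.042 0.041
[326.2 261.6] [360.9 232.8] z -0.01 gap 0.0523 tray u,v 0.011 0.043
```

```bash
python3 -c "
from bench import manip
print(manip.hand_in())"
```

```text
the job is handed in; nothing more can be done
None
```

I swept all three offcuts into the steel scrap tray by pushing only and handed the job in (verdict not shown); by triangulation C sits about 9 mm inside the y limit, close to the slab-side wall, and the petal and weight look untouched.

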